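Fetch the hand weight from under the spring-loaded swing flap

ROBOT

A 6-joint arm with a two-finger parallel gripper is mounted at the origin on the work surface. World frame = base frame: x ahead of the robot, y to its left, z up, the work surface at z = 0. Lengths are in mm, angles in degrees, forces in N, time in s.
With the tool pointing down it reaches from about 350 to 850 mm from the base axis. Payload 8.1 kg.
Tool frame: the origin (TCP) lies at the very end of the fingers, on their centre line; the grasp point (between the pads) lies 19 mm behind it (pinch_z is the z of the grasp point in the tool frame, in mm); z points along the fingers, y is the direction in which the jaws open and shut (so a half turn about z gives the same grasp; the last joint's range is limited). The gripper opens to 85 mm and grips with 20 to 120 N. Pads are 22 mm wide; open, the fingers measure 114 mm over their backs; the gripper's body (76 mm by 85 mm) begins 54 mm behind the grasp point. The pads swing forward as they close: fully open they stand 13 mm farther back than shut.
Start: joints at [69.305, 7.471, 85.268, -0, 87.261, -4.893], TCP at [163.368, 577.335, 231.292] pointing down, gripper open.
Joint ranges: [-169.43, 169.43], [-51.17, 129.36], [1.28, 143.12], [-76.62, 256.62], [0, 156.53], [-152.29, 152.29]. Speed limits (degrees/s): [136.94, 136.94, 159.86, 180, 180, 180].

INTERFACE

Orientations are given as [roll, pitch, yaw] about the fixed x, y, z axes, in that order (R = Rz(yaw) Ry(pitch) Rx(roll)).
In Python, from bench import * gives the robot as it stands.
- The arm moves only by the shell command python3 -m creep 'ROWS' [FORCE]. ROWS is a JSON object of lists of equal length, an entry for each row: "translation": the shift along the tool's x, y, z in mm, a list of three; "rotation": the turn, a rotation vector about the tool's x, y, z in rad, a list of three; "claw": the finger opening in mm, from 0 to 85.4. In form: {"translation": [[dx, dy, dz], ...], "rotation": [[ax, ay, az], ...], "claw": [claw, ...]}. A call has 1 to 10 rows; each row shifts and turns the commanded pose from where the row before left it, along the tool's axes as they then stand; what a row does not reach is not made up. A row lasts 1/10 s, in which the tool goes at most 50 mm and 8.59 degrees, less where a joint would pass 70% of its speed; a pose out of reach is approached as far as the arm can. A call is refused whole if a number of a shift passes 50 or a number of a turn 0.15, either way. A call with a gripper value outside its range is refused whole. The fingers move at their own pace and stop on an object; FORCE is the grip in N (left out, the last holds). Time passes only in rows, so rows that do not move let the fingers close. It gives the time, the measured TCP pose, the force and the opening at its end, in the units of the state.
- sense(): the state, without advancing time (a new reading comes with each control period).
- snapshot(name): name is "side" or "top" or "wrist"; returns a dict with "frame" (420x560x3 uint8, red, green, blue), "intrinsics" (3x3 intrinsics, pixels), "extrinsics" (4x4, takes a point from camera to world coordinates). Camera axes: x right, y up, looking along -z (the intrinsics and any distortion apply to the point x, -y, -z); pixel columns grow to the right and rows downward; lengths in mm; the calibration is good to about 2 mm. A picture is of the moment at which its call begins. There is no depth.
- hand_in(): hands the job in, once; it reports no verdict.
The state is a dict: "time": time; "joint_pos": joint angles; "qd": joint speeds; "joint_efforts": joint torques, N m; "tool_pos": TCP position; "tcp_rot": TCP orientation; "ft_force": force on the tool from outside, world axes, zero at the start; "wrist_torque": the same for the moment, N m; "finger_gap": finger opening in mm.
Only numpy, scipy, OpenCV 4.12 (cv2) and the standard library are available. Lean on these libraries where they do the work, as an engineer would, in place of code of your own. Each camera call takes 0.05 s, during which the arm holds its last target.

TASK

Swing the dispenser's clear spring-loaded flap aside and keep it held open with the hand while you take out the small hex dumbbell lying under it. Lay the dumbbell fully home in the wooden cradle, both heads down in their saddles, centred end to end and let go, with the flap sprung shut again. Leave the other things on the table where they are.

Things in the scene. Friction and masses are not known exactly. Their poses are not given: they have to be found in the camera images.
- dispenser: Grey plastic dispenser, fixed; sizes in mm. Origin: underside of its open well's centre, on the table; x away from its front, y left, z up. Well 138 (x) by 140 (y) inside, floor z 8, walls 6 thick, tops at z 40. Behind it a white housing (x 75 to 167, y -76 to 76, top z 46) carries the flap's pivot. Between the flap's lip (y -25) and the -y wall (y -70) the well is open from above.
- flap_pivot (a point): Vertical pivot of the flat clear flap, at dispenser x 140, y 30 mm, 54 mm up; axes of the dispenser. The shut flap covers the dumbbell: a plate over dispenser x -75 to 40, y -25 to 45, underside z 52, top z 56, with a 28 wide arm (y 17 to 45) back to the pivot.
- flap (a joint): Swing of the flap, rad: 0 shut to 1.1 open. It swings level, its front going towards the dispenser's +y side and overhanging it by up to 150 mm. A spring always shuts it (about 2 N at the lip), so the hand must hold it: it bears on the outer side of a finger while the fingers go down astride the handle. About 0.5 clears the dumbbell.
- flap_lip (a point): Middle of the outer (-y) face of the black lip along the flap plate's edge; 58 mm above the table, axes of the flap (the dispenser's when shut). Lip 115 long in x, 5 thick, from z 52 to 64 mm. Fingertips 46 to 55 mm above the table can push this face towards +y, passing over the walls and over the dumbbell's handle, but not over its heads.
- weight_center (a point): Centre of the small hex dumbbell, 100 mm long along its x axis, 0.4 to 0.65 kg. Round steel handle 26 diameter, 52 long, between two black hexagonal heads 24 long, 40 across flats, 46 across corners (a flat underneath, z up). It lies in the well with x nearly along the dispenser's x, its centre 28 mm and head tops 48 mm above the table.
- cradle: Wooden cradle fixed to the table; origin at the centre of its underside. Base 130 (x) by 120 (y) by 10 mm. Two saddles 18 thick at x -38 and +38, one for each head: flat bottom 28 wide at z 45, flanks rising outwards at 60 degrees to z about 74. The dumbbell lies along the cradle's x (either way round); the space between the saddles is free for fingers.
- cradle_seat (a point): Where the dumbbell's centre is when it lies fully home in the cradle: 65 mm above the table, over the cradle's origin; axes of the cradle.
- big_dumbbell: Large hex dumbbell lying on the table, 150 long, heads 62 across: a bystander. Origin: centre of its underside.
- bottle: Clear drinking bottle, 64 diameter, 190 high (plus cap), standing: a bystander. Origin: centre of its underside.
- cone: Wooden stacking cone, 80 diameter foot, 125 high, standing: a bystander. Origin: centre of its underside.
- cup: White mug, 76 diameter, 85 high: a bystander. Origin: centre of its underside.
- block: Wooden block 80 x 45 x 30: a bystander. Origin: centre of its underside.
- hoop: Flat wooden ring 100 diameter, 14 high: a bystander. Origin: centre of its underside.
Things that resemble listed ones, but are neither listed nor needed, are in the scene too. What is shaped like the cradle but blue or green is not meant.

How it is judged:
By the outcome, as a careful person would: the job done as asked, in the order asked, and still so for the second after the job is handed in, with the robot touching nothing.
It also fails if it takes over 43 s, if anything falls off the work surface, if the arm or the gripper's body presses on something with over 40 N, if the wrist force passes 120 N, or if a joint passes its speed limit or range.

## Working session

There is one attempt and no reset: what is moved stays moved. The work goes in short steps, Python scripts to look and compute and a shell command to move; the robot and the scene stay as the last step left them, time stands still between calls to the robot, and variables do not carry over. Pictures are saved under pics/ and viewed, and the job is handed in when it is done.

```bash
mkdir -p pics; ls
python3 - <<'E'
from bench import *
import cv2
print(sense())
for n in ("side","top","wrist"):
    s=snapshot(n); cv2.imwrite(f"pics/{n}0.png",s["frame"][:,:,::-1]); print(n,s["intrinsics"].tolist(),s["extrinsics"].round(4).tolist(),[k for k in s])
E
```

```text
pics
{'time': 0.0, 'joint_pos': array([ 6.93048857e+01,  7.51532450e+00,  8.53306810e+01, -1.80714498e-03,
        8.72602166e+01, -4.89320484e+00]), 'qd': array([ 0.04804803,  0.09388588,  0.07277918, -0.04641114, -0.09199648,
       -0.08518987]), 'joint_efforts': array([ 2.19415895e-03, -5.69411480e+01, -5.00542903e+01, -1.52312591e-04,
        1.52702577e-02, -4.06930553e-06]), 'tool_pos': array([163.18239145, 576.80888334, 230.22872983]), 'tcp_rot': array([-1.79894011e+02, -7.26227469e-03,  1.64198172e+02]), 'ft_force': array([-0.6129089 ,  1.02476955,  0.36547472]), 'wrist_torque': array([-0.00032468, -0.04669439,  0.05868413]), 'finger_gap': 85.66790316952054}
side [[460.27401059371664, 0.0, 276.6855747745348], [0.0, 460.27401059371664, 209.52396310054957], [0.0, 0.0, 1.0]] [[0.9996, 0.0039, -0.0263, 479.9395], [-0.0251, 0.4677, -0.8835, -1408.4246], [0.0088, 0.8839, 0.4676, 847.7792], [0.0, 0.0, 0.0, 1.0]] ['frame', 'intrinsics', 'extrinsics']
top [[380.6037728558712, 0.0, 279.3836991714186], [0.0, 380.6037728558712, 207.08125543807506], [0.0, 0.0, 1.0]] [[0.0157, 0.9804, -0.1964, 301.6536], [-0.9999, 0.0143, -0.0084, 6.616], [-0.0055, 0.1965, 0.9805, 1243.8496], [0.0, 0.0, 0.0, 1.0]] ['frame', 'intrinsics', 'extrinsics']
wrist [[323.044594890372, 0.0, 279.3816673690226], [0.0, 323.044594890372, 209.37207985892545], [0.0, 0.0, 1.0]] [[0.2727, -0.9288, -0.251, 101.3976], [0.9621, 0.2629, 0.0725, 595.4285], [-0.0013, -0.2613, 0.9653, 371.7898], [0.0, 0.0, 0.0, 1.0]] ['frame', 'intrinsics', 'extrinsics']
```

View pics/side0.png

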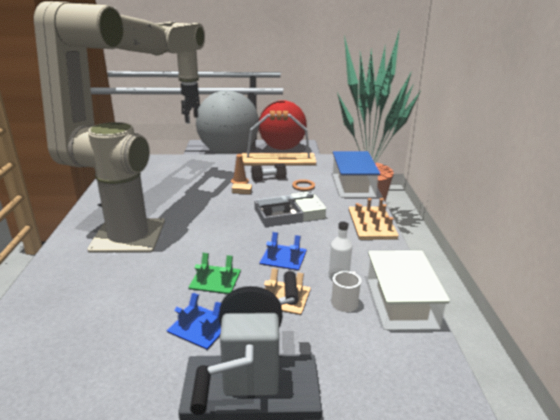

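View pics/top0.png

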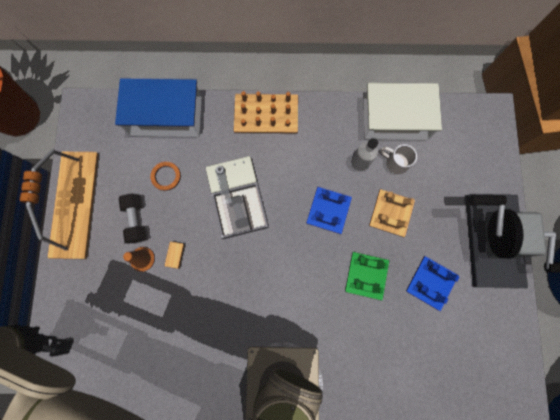

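View pics/wrist0.png

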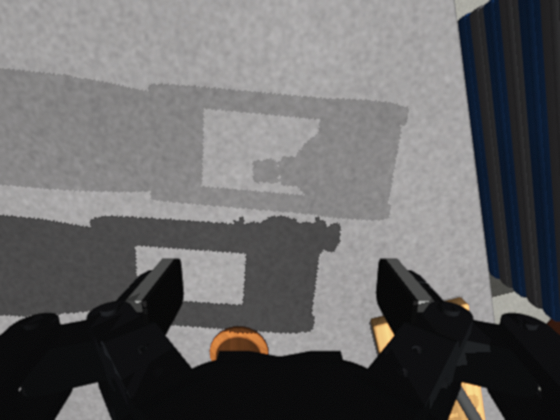

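Run:
```python
import cv2,numpy as np
t=cv2.imread("pics/top0.png");s=cv2.imread("pics/side0.png")
a=cv2.resize(t[150:245,195:280],(680,760)[::1],interpolation=cv2.INTER_CUBIC)[:600]
cv2.imwrite("pics/c1.png",cv2.resize(t[150:245,195:280],(537,600),interpolation=cv2.INTER_CUBIC))
cv2.imwrite("pics/c2.png",cv2.resize(t[180:245,360:425],(600,600),interpolation=cv2.INTER_CUBIC))
cv2.imwrite("pics/c3.png",cv2.resize(s[180:320,200:380],(770,600),interpolation=cv2.INTER_CUBIC))
```

```text
(no output)
```

View pics/c1.png

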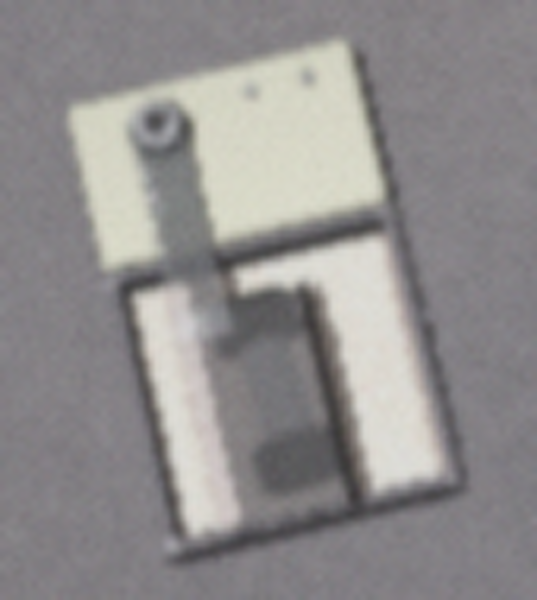

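View pics/c2.png

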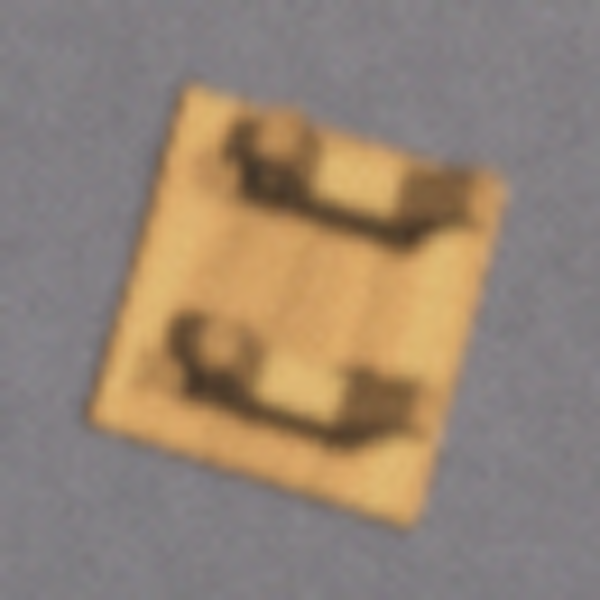

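View pics/c3.png

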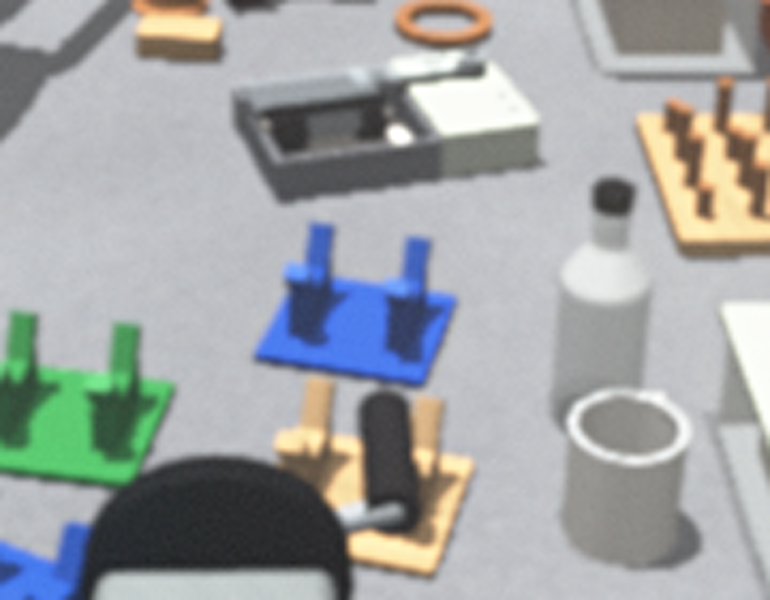

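```bash
cat > h.py <<'E'
import numpy as np,cv2
from scipy.optimize import least_squares
def ray(s,uv):
    K=s["intrinsics"];E=s["extrinsics"]
    d=np.array([(uv[0]-K[0,2])/K[0,0],-(uv[1]-K[1,2])/K[1,1],-1.]);return E[:3,3],E[:3,:3]@d
def at(s,uv,z):
    o,d=ray(s,uv);return (o+d*(z-o[2])/d[2])[:2]
def proj(s,P):
    K=s["intrinsics"];E=s["extrinsics"];P=np.atleast_2d(P).astype(float)
    c=(P-E[:3,3])@E[:3,:3]
    return np.c_[K[0,0]*c[:,0]/-c[:,2]+K[0,2],K[1,1]*-c[:,1]/-c[:,2]+K[1,2]]
def put(p,L):
    L=np.atleast_2d(L).astype(float);c,s=np.cos(p[2]),np.sin(p[2])
    return np.c_[p[0]+c*L[:,0]-s*L[:,1],p[1]+s*L[:,0]+c*L[:,1],L[:,2]]
def fit(s,L,uv,p0):
    f=lambda p:(proj(s,put(p,L))-uv).ravel()
    r=least_squares(f,p0,x_scale=[10,10,.1]);return r.x,np.abs(r.fun).max()
E
python3 - <<'E'
from bench import *
from h import *
s=snapshot("top")
def un(c,x0,y0,k): return (np.array(c,float)+.5)/k-.5+[x0,y0]
uv=un([(190,85),(508,182),(412,527),(92,420)],360,180,600/65)
print([at(s,u,10).round(1) for u in uv])
xy=np.array([at(s,u,10) for u in uv]);print(np.linalg.norm(np.roll(xy,-1,0)-xy,axis=1))
# long sides are 130 = x; image up = +x
L=[(65,60,10),(65,-60,10),(-65,-60,10),(-65,60,10)]
c,e=fit(s,np.array(L),uv,[*xy.mean(0),0]);print("cradle",c,np.degrees(c[2]),e)
uv=un([(70,105),(352,40),(465,487),(170,562)],195,150,600/95)
L=np.array([(167,76,46),(167,-76,46),(-75,-76,40),(-75,76,40)])
xy=np.array([at(s,u,45) for u in uv]);
d,e=fit(s,L,uv,[*xy.mean(0),0]);print("disp",d,np.degrees(d[2]),e)
uv=un([(158,125)],195,150,600/95); print("pivot",at(s,uv[0],60),put(d,[140,30,54]))
for c in [(270,312),(297,465)]: print(at(s,un([c],195,150,600/95)[0],45))
np.save("d.npy",d)
im=s["frame"][:,:,::-1].copy();k=4
big=cv2.resize(im[150:245,195:280],None,fx=6,fy=6,interpolation=cv2.INTER_CUBIC)
def dr(P,col):
    q=((proj(s,P)-[195,150]+.5)*6).astype(int);cv2.polylines(big,[q],True,col,1)
dr(put(d,L),(0,0,255))
dr(put(d,[(-69,-70,40),(-69,70,40),(69,70,40),(69,-70,40)]),(0,255,0))
dr(put(d,[(-75,-25,56),(40,-25,56),(40,45,56),(-75,45,56)]),(255,0,0))
cv2.imwrite("pics/o1.png",big)
E
```

```text
[array([ 615.9, -317.6]), array([ 581.7, -430.3]), array([ 456.7, -389.8]), array([ 493.1, -278.5])]
[117.75644661 131.36486795 117.132353   128.89745871]
cradle [ 5.36887663e+02 -3.54045791e+02 -3.08170935e-01] -17.656893927208465 0.5121369713219224
disp [5.3144351e+02 1.4503969e+02 2.6066539e-01] 14.93502673561919 0.495398394587113
pivot [660.49922051 212.43609681] [[658.98242262 210.10754402  54.        ]]
[566.44629459 153.11502294]
[487.595323   136.52269871]
```

View pics/o1.png

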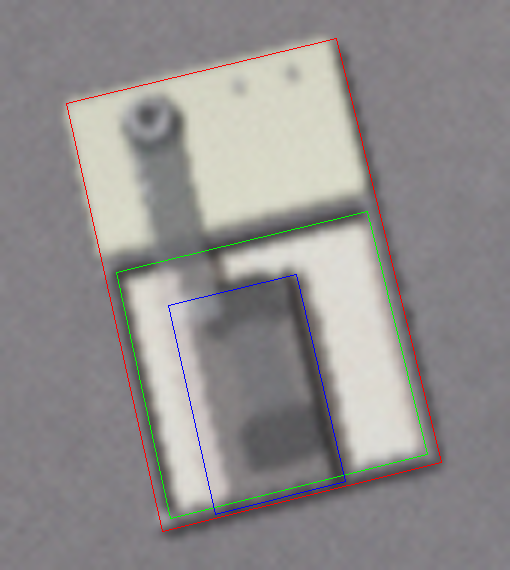

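```bash
cat >> h.py <<'E'
from scipy.spatial.transform import Rotation as Ro
def R_(rpy): return Ro.from_euler("xyz",rpy,degrees=True).as_matrix()
def shift(rpy,dw): return R_(rpy).T@np.asarray(dw,float)
E
python3 - <<'E'
from bench import *
from h import *
d=np.load("d.npy")
w=put(d,[-4,-92,0])[0];print(w)
s=sense()
print(shift(s["tcp_rot"],[w[0]-163.4,w[1]-577.3,0]), shift([180,0,193],[1,0,0]))
db=np.array([527.,144.8]); print(R_([0,0,np.degrees(d[2])]).T@np.r_[db-d[:2],0])
im=cv2.imread("pics/wrist0.png");cv2.imwrite("pics/w_c.png",cv2.resize(im[230:360,120:460],None,fx=2.3,fy=2.3))
E
```

```text
[551.28919869  55.11667488   0.        ]
[-5.15436379e+02 -3.96810536e+02  4.39922861e-01] [-9.74370065e-01 -2.24951054e-01 -2.75485589e-17]
[-4.35517574  0.91360411  0.        ]
```

View pics/w_c.png

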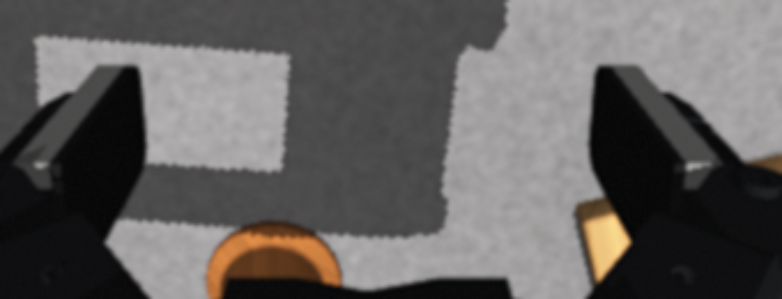

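```bash
python3 -m creep '{"translation": [[-26,-20,0],[-26,-20,0],[-26,-20,0],[-26,-20,0],[-26,-20,0],[-26,-20,0],[-26,-20,0],[-26,-20,0],[-26,-20,0],[-26,-20,0]], "rotation": [[0,0,0],[0,0,0],[0,0,0],[0,0,0],[0,0,0],[0,0,0],[0,0,0],[0,0,0],[0,0,0],[0,0,0]], "claw": [85.4,85.4,85.4,85.4,85.4,85.4,85.4,85.4,85.4,85.4]}' 80
python3 -m creep '{"translation": [[-26,-20,0],[-26,-20,0],[-26,-20,0],[-26,-20,0],[-26,-20,0],[-26,-20,0],[-26,-20,0],[-26,-20,0],[-26,-20,0],[-21,-17,0]], "rotation": [[0,0,0],[0,0,0],[0,0,0],[0,0,0],[0,0,0],[0,0,0],[0,0,0],[0,0,0],[0,0,0],[0,0,0]], "claw": [85.4,85.4,85.4,85.4,85.4,85.4,85.4,85.4,85.4,85.4]}'
python3 -m creep '{"translation": [[0,0,0],[0,0,0],[0,0,0],[0,0,0],[0,0,0],[0,0,0]], "rotation": [[0,0,-0.126],[0,0,-0.126],[0,0,-0.126],[0,0,-0.126],[0,0,0],[0,0,0]], "claw": [85.4,85.4,85.4,85.4,85.4,85.4]}'
python3 - <<'E'
from bench import *
import cv2,pickle
s=snapshot("wrist"); cv2.imwrite("pics/w1.png",s["frame"][:,:,::-1]); pickle.dump(s,open("w1.pkl","wb")); q=sense();print(q["tool_pos"],q["tcp_rot"],q["time"],q["ft_force"])
E
```

```text
time: 1.2
tool_pos: [359.6, 312.9, 231.2]
tcp_rot: [180.0, 0.0, 164.2]
ft_force: [-0.4, 1.0, 0.3]
finger_gap: 85.3
time: 2.2
tool_pos: [551.5, 53.5, 231.1]
tcp_rot: [-180.0, -0.0, 164.2]
ft_force: [0.7, 0.4, 0.1]
finger_gap: 85.3
time: 2.8
tool_pos: [550.7, 55.1, 231.2]
tcp_rot: [180.0, -0.0, -167.1]
ft_force: [-0.4, 0.1, 0.1]
finger_gap: 85.4
[550.72310691  55.10442481 231.18105849] [ 1.79999451e+02 -1.05222334e-02 -1.67125874e+02] 2.85 [-0.47329113 -0.07926437 -0.10741719]
```

View pics/w1.png

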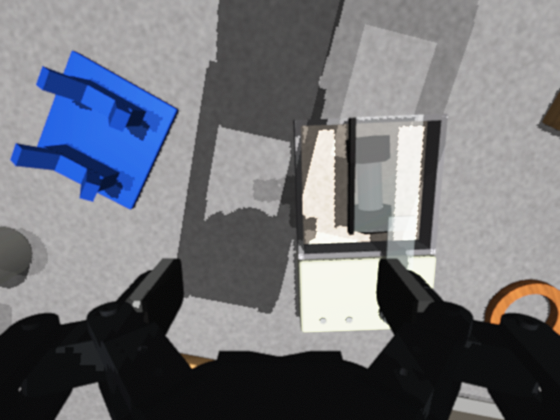

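```bash
cat > ov.py <<'E'
import pickle,sys
from h import *
s=pickle.load(open("w1.pkl","rb"));d=np.load(sys.argv[1])
im=s["frame"][:,:,::-1];k=4
big=cv2.resize(im[105:255,280:460],None,fx=k,fy=k,interpolation=cv2.INTER_CUBIC)
def dr(P,col):
    q=((proj(s,P)-[280,105]+.5)*k-.5).round().astype(int);cv2.polylines(big,[q],True,col,1)
if len(sys.argv)>2:
    dr(put(d,[(-75,-76,40),(-75,76,40),(75,76,40),(75,-76,40)]),(0,0,255))
    dr(put(d,[(75,-76,46),(75,76,46),(167,76,46),(167,-76,46)]),(0,0,255))
    dr(put(d,[(-69,-70,40),(-69,70,40),(69,70,40),(69,-70,40)]),(0,255,0))
    dr(put(d,[(-75,-25,64),(40,-25,64),(40,-20,64),(-75,-20,64)]),(255,0,0))
cv2.imwrite("pics/"+sys.argv[-1]+".png",big)
E
python3 ov.py d.npy ov0; python3 ov.py d.npy 1 ov1
```

```text
(no output)
```

View pics/ov0.png

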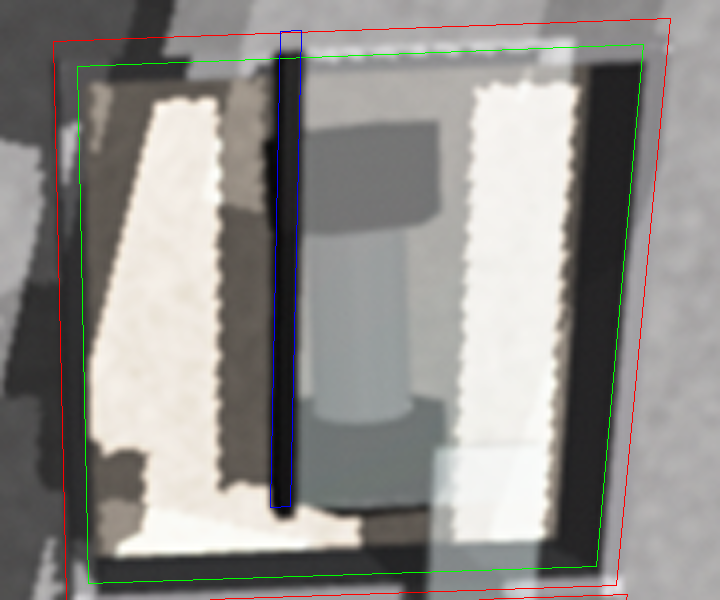

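Run:
```python
import pickle
from h import *
s=pickle.load(open("w1.pkl","rb"));d=np.load("d.npy")
u=lambda c:(np.array(c,float)+.5)/4-.5+[280,105]
fr=lambda p:(R_([0,0,np.degrees(d[2])]).T@np.r_[p-d[:2],0])[:2]
for n,c,z in [("lipF-",(273,51),64),("lipF+",(301,50),64),("lipR-",(270,516),64),("lipR+",(293,517),64),
 ("hA",(357.5,240),28),("hB",(363,410),28),("endF",(357,124),48),("endR",(367,510),48),("wallFR in",(645,66),40),("wall L in",(76,70),40)]:
    p=at(s,u(c),z);print(n,p.round(1),fr(p).round(1))
```

```text
lipF- [470.1 101.3] [-70.6 -26.4]
lipF+ [468.4 107.5] [-70.5 -20. ]
lipR- [579.  131.8] [ 42.5 -25.1]
lipR+ [578.  137.5] [ 43.  -19.2]
hA [509.6 143.7] [-21.5   4.3]
hB [554.1 158.9] [25.5  7.5]
endF [481.1 129.3] [-52.7  -2.2]
endR [576.4 161.1] [47.6  4. ]
wallFR in [451.6 197.1] [-63.7  70.9]
wall L in [483.9  59.6] [-67.9 -70.3]
```

Run:
```python
import pickle
from h import *
s=pickle.load(open("w1.pkl","rb"));d=np.load("d.npy")
u=lambda c:(np.array(c,float)+.5)/4-.5+[280,105]
fr=lambda p:(R_([0,0,np.degrees(d[2])]).T@np.r_[p-d[:2],0])[:2]
for n,c,z in [("cornF",(440,170),28),("cornR",(445,450),28),("cornFleft",(267,180),28)]:
    p=at(s,u(c),z);print(n,p.round(1),fr(p).round(1))
im=s["frame"][:,:,::-1];cv2.imwrite("pics/ov2.png",cv2.resize(im[128:242,335:400],None,fx=5,fy=5,interpolation=cv2.INTER_NEAREST))
```

```text
cornF [487.2 159.5] [-39.1  25.3]
cornR [560.1 184.5] [37.9 30.8]
cornFleft [499.8 115.9] [-38.1 -20. ]
```

View pics/ov2.png

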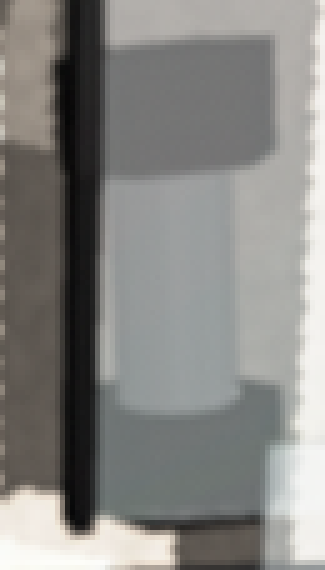

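Run:
```python
from bench import *
from h import *
d=np.load("d.npy")
C=put(d,[-1.5,5.3,0])[0];yaw=198.6;q=sense()
Y=R_([180,0,yaw])[:,1];print("C",C,"Y",Y)
S=C-97*Y;print("S",S,q["tool_pos"])
print(shift([180,0,yaw],S-q["tool_pos"]))
```

```text
C [528.62824681 149.7740637    0.        ] Y [-3.18959309e-01  9.47768410e-01  1.22464680e-16]
S [ 5.59567300e+02  5.78405279e+01 -1.18790740e-14] [550.72310691  55.10442481 231.18105849]
[-9.25495220e+00 -2.27745555e-01  2.31181058e+02]
```

```bash
python3 -m creep '{"translation": [[0,0,0],[-9,0,22],[0,0,25],[0,0,25],[0,0,25],[0,0,25],[0,0,25],[0,0,25],[0,0,15],[0,0,7]], "rotation": [[0,0,-0.1],[0,0,0],[0,0,0],[0,0,0],[0,0,0],[0,0,0],[0,0,0],[0,0,0],[0,0,0],[0,0,0]], "claw": [85.4,85.4,85.4,85.4,85.4,85.4,85.4,85.4,85.4,85.4]}'
python3 -m creep '{"translation": [[0,0,0],[0,0,0],[0,0,0]], "rotation": [[0,0,0],[0,0,0],[0,0,0]], "claw": [85.4,85.4,85.4]}'
python3 - <<'E'
from bench import *
import cv2,pickle
for n in ("wrist","side"):
    s=snapshot(n); im=s["frame"][:,:,::-1]
    if n=="side": im=cv2.resize(im[130:250,200:380],None,fx=4.2,fy=4.2,interpolation=cv2.INTER_CUBIC)
    cv2.imwrite(f"pics/{n}2.png",im)
q=sense();print(q["tool_pos"],q["tcp_rot"],q["time"],q["ft_force"])
E
```

```text
time: 3.85
tool_pos: [558.1, 58.0, 35.5]
tcp_rot: [180.0, -0.1, -161.3]
ft_force: [-0.2, 0.1, -0.0]
finger_gap: 85.0
time: 4.15
tool_pos: [560.6, 58.0, 38.9]
tcp_rot: [-180.0, 0.1, -161.2]
ft_force: [0.2, 0.5, 0.8]
finger_gap: 85.4
[560.25852545  58.00286254  38.55019985] [-1.79962379e+02  1.12024264e-01 -1.61203479e+02] 4.25 [-0.11473153 -0.08837124  0.56311716]
```

View pics/wrist2.png

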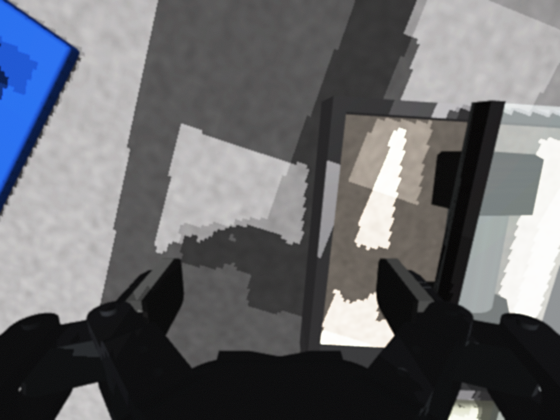

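View pics/side2.png

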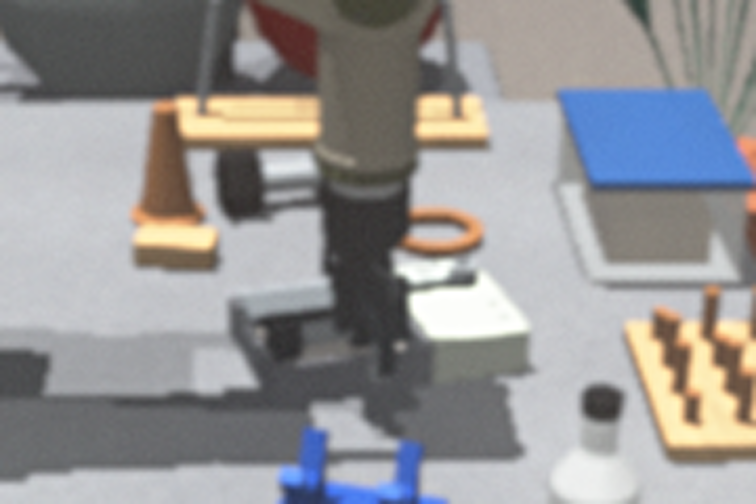

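```bash
python3 -m creep '{"translation": [[0,3,0],[0,5,0],[0,5,0],[0,5,0],[0,5,0],[0,5,0],[0,5,0],[0,5,0],[0,0,0],[0,0,0]], "rotation": [[0,0,0],[0,0,0],[0,0,0],[0,0,0],[0,0,0],[0,0,0],[0,0,0],[0,0,0],[0,0,0],[0,0,0]], "claw": [85.4,85.4,85.4,85.4,85.4,85.4,85.4,85.4,85.4,85.4]}'
python3 - <<'E'
from bench import *
import cv2,pickle
for n in ("wrist",):
    s=snapshot(n); im=s["frame"][:,:,::-1]
    cv2.imwrite(f"pics/{n}3.png",im)
q=sense();print(q["tool_pos"],q["tcp_rot"],q["time"],q["ft_force"])
E
```

```text
time: 5.25
tool_pos: [546.9, 94.1, 37.2]
tcp_rot: [-180.0, -0.0, -161.2]
ft_force: [-2.2, -3.1, -0.3]
finger_gap: 85.4
[547.0202779   93.94719073  37.21327341] [-1.79995781e+02 -7.73797064e-03 -1.61187391e+02] 5.3 [-2.00782383 -2.79358206 -0.52558603]
```

View pics/wrist3.png

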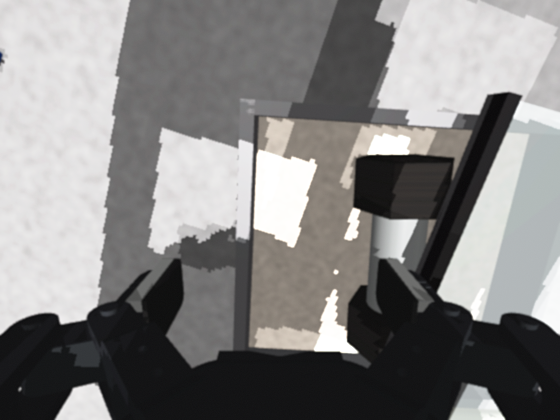

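Run:
```python
import cv2
im=cv2.imread("pics/wrist3.png");cv2.imwrite("pics/w3c.png",cv2.resize(im[130:380,330:530],None,fx=2.4,fy=2.4,interpolation=cv2.INTER_CUBIC))
```

```text
(no output)
```

View pics/w3c.png

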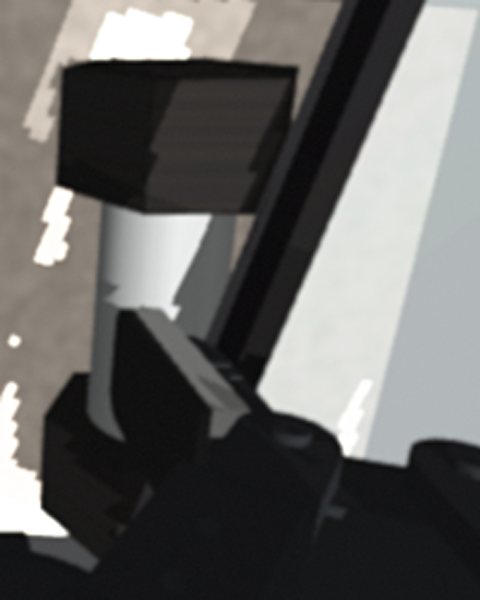

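Run:
```python
from bench import *
from h import *
s=snapshot("wrist");d=np.load("d.npy")
T=sense()["tool_pos"];R=R_(sense()["tcp_rot"])
u=lambda c:(np.array(c,float)+.5)/2.4-.5+[330,130]
for n,c,z in [("front head -y corner, inner",(58,185),28),("front top inner -y",(145,213),48),("front top inner +y",(255,213),48),("front top outer -y?",(165,65),48),("rear -y corner inner",(45,418),28)]:
    p=np.r_[at(s,u(c),z),0];print(n,p.round(1)[:2],"tool",(R.T@(p-T))[:2].round(1))
p=np.r_[528.63,149.77,0];print("Cest tool",(R.T@(p-T))[:2])
```

```text
front head -y corner, inner [512.  119.8] tool [24.8 35.8]
front top inner -y [508.4 130. ] tool [24.9 46.7]
front top inner +y [502.1 148.3] tool [24.9 66. ]
front top outer -y? [483.6 122.6] tool [50.8 47.7]
rear -y corner inner [561.7 137. ] tool [-27.9  36.1]
Cest tool [-0.64507512 58.85850684]
```

```bash
python3 -m creep '{"translation": [[-1,6,0],[0,7,0],[0,7,0],[0,7,0],[0,7,0],[0,7,0],[0,7,0],[0,7,0],[0,4,0],[0,0,0]], "rotation": [[0,0,0],[0,0,0],[0,0,0],[0,0,0],[0,0,0],[0,0,0],[0,0,0],[0,0,0],[0,0,0],[0,0,0]], "claw": [85.4,85.4,85.4,85.4,85.4,85.4,85.4,85.4,85.4,85.4]}'
python3 - <<'E'
from bench import *
import cv2,pickle
for n in ("wrist",):
    s=snapshot(n); im=s["frame"][:,:,::-1]
    cv2.imwrite(f"pics/{n}4.png",im)
q=sense();print(q["tool_pos"],q["tcp_rot"],q["time"],q["ft_force"])
E
```

```text
time: 6.35
tool_pos: [528.9, 150.8, 37.4]
tcp_rot: [180.0, 0.0, -161.2]
ft_force: [-0.3, -2.0, 0.0]
finger_gap: 85.3
[528.9744773  150.42064203  37.39889955] [-1.79999208e+02  7.48821959e-03 -1.61164203e+02] 6.4 [ 0.22453191 -1.44224328  0.69763436]
```

View pics/wrist4.png

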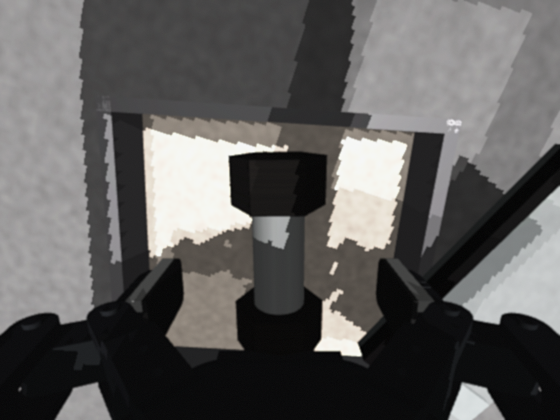

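```bash
python3 -m creep '{"translation": [[0,0,6],[0,0,6],[0,0,6],[0,0,6],[0,0,0],[0,0,0]], "rotation": [[0,0,0],[0,0,0],[0,0,0],[0,0,0],[0,0,0],[0,0,0]], "claw": [85.4,85.4,85.4,85.4,85.4,85.4]}'
python3 -m creep '{"translation": [[0,0,0],[0,0,0],[0,0,0],[0,0,0],[0,0,0],[0,0,0],[0,0,0],[0,0,0]], "rotation": [[0,0,0],[0,0,0],[0,0,0],[0,0,0],[0,0,0],[0,0,0],[0,0,0],[0,0,0]], "claw": [60,45,35,25,20,20,20,20]}' 80
python3 - <<'E'
from bench import *
import cv2,pickle
for n in ("wrist",):
    s=snapshot(n); im=s["frame"][:,:,::-1]
    cv2.imwrite(f"pics/{n}5.png",im)
q=sense();print(q["tool_pos"],q["tcp_rot"],q["time"],q["ft_force"],q["finger_gap"])
E
```

```text
time: 7.0
tool_pos: [528.6, 149.9, 12.7]
tcp_rot: [180.0, -0.1, -161.2]
ft_force: [-0.5, -1.9, -0.6]
finger_gap: 85.7
time: 7.8
tool_pos: [530.2, 150.9, 22.0]
tcp_rot: [180.0, 0.1, -161.1]
ft_force: [-44.6, -14.7, 83.2]
finger_gap: 23.4
[530.21962915 150.88463554  22.03662551] [ 1.79977124e+02  6.84859467e-02 -1.61111706e+02] 7.85 [-45.43620887 -14.59871306  83.95534634] 23.378307805566525
```

View pics/wrist5.png

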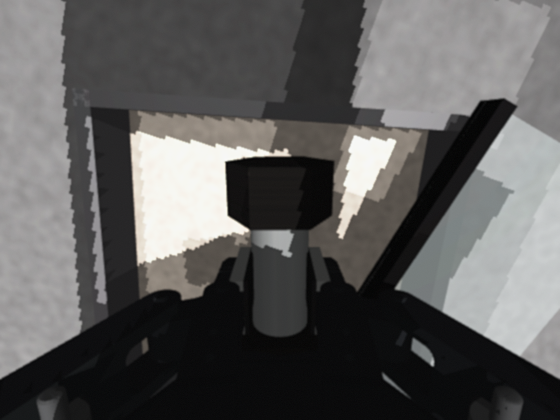

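Run:
```python
from bench import *
import cv2
im=cv2.imread("pics/wrist5.png");cv2.imwrite("pics/w5c.png",cv2.resize(im[150:370,180:380],None,fx=2.7,fy=2.7,interpolation=cv2.INTER_CUBIC))
s=snapshot("side"); im=s["frame"][:,:,::-1]
cv2.imwrite("pics/s5.png",cv2.resize(im[120:240,230:350],None,fx=5,fy=5,interpolation=cv2.INTER_CUBIC))
q=sense();print(q["joint_pos"],q["joint_efforts"],q["wrist_torque"])
```

```text
[ 1.05317041e+01  1.16915271e+01  1.03672353e+02  3.68708937e-02
  6.45742140e+01 -9.83719261e+01] [ -0.57475721 -19.91324186 -32.50567317  -0.10111698 -15.2843231
   1.20612748] [0.59407636 6.56712586 1.16155342]
```

View pics/w5c.png

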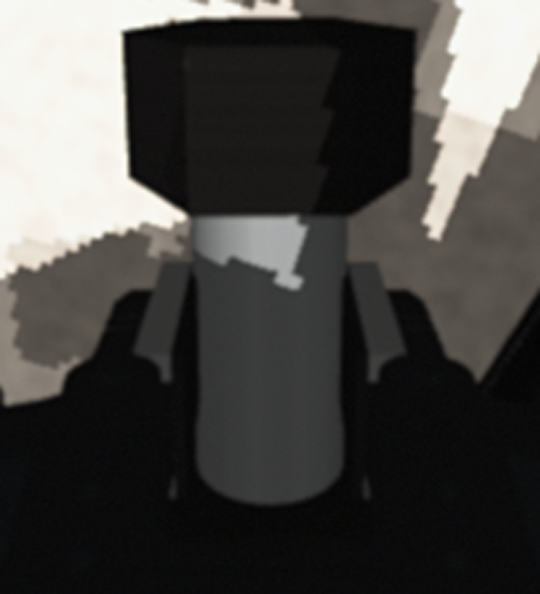

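View pics/s5.png

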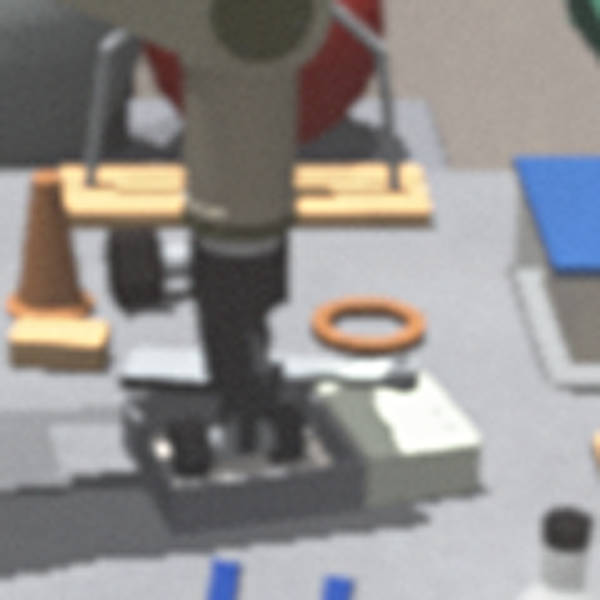

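```bash
python3 -m creep '{"translation": [[0,0,0],[0,0,0],[0,0,0]], "rotation": [[0,0,0],[0,0,0],[0,0,0]], "claw": [20,20,20]}' 20
```

```text
time: 8.2
tool_pos: [530.2, 150.9, 22.1]
tcp_rot: [180.0, 0.1, -161.1]
ft_force: [-44.9, -14.7, 84.5]
finger_gap: 23.4
```

```bash
python3 -m creep '{"translation": [[0,0,-2],[0,0,-2],[0,0,0]], "rotation": [[0,0,0],[0,0,0],[0,0,0]], "claw": [20,20,20]}' 20
```

```text
time: 8.5
tool_pos: [529.9, 150.6, 22.8]
tcp_rot: [180.0, 0.1, -161.1]
ft_force: [-26.5, -9.4, 51.5]
finger_gap: 23.2
```

```bash
python3 -m creep '{"translation": [[0,0,-2],[0,0,-2],[0,0,0]], "rotation": [[0,0,0],[0,0,0],[0,0,0]], "claw": [20,20,20]}' 20
python3 -m creep '{"translation": [[0,0,-2],[0,0,-1],[0,0,0]], "rotation": [[0,0,0],[0,0,0],[0,0,0]], "claw": [20,20,20]}' 20
python3 - <<'E'
from bench import *
import cv2
s=snapshot("wrist"); im=s["frame"][:,:,::-1]
cv2.imwrite("pics/w6c.png",cv2.resize(im[150:370,180:380],None,fx=2.7,fy=2.7,interpolation=cv2.INTER_CUBIC))
E
```

```text
time: 8.8
tool_pos: [529.6, 150.4, 23.9]
tcp_rot: [-180.0, 0.1, -161.2]
ft_force: [-11.1, -4.9, 22.8]
finger_gap: 23.3
time: 9.1
tool_pos: [529.2, 150.2, 24.8]
tcp_rot: [-180.0, 0.0, -161.2]
ft_force: [-2.8, -2.4, 6.3]
finger_gap: 23.3
```

View pics/w6c.png

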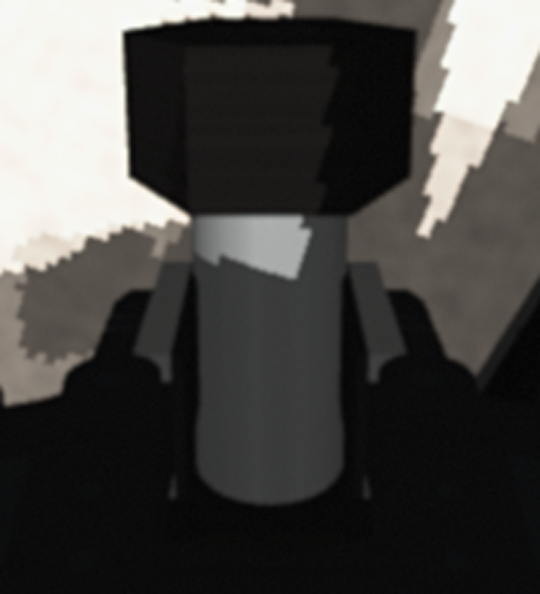

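```bash
python3 -m creep '{"translation": [[0,0,0],[0,0,0],[0,0,0]], "rotation": [[0,0,0],[0,0,0],[0,0,0]], "claw": [10,10,10]}' 60
python3 -m creep '{"translation": [[0,0,-1],[0,0,-1],[0,0,0],[0,0,0]], "rotation": [[0,0,0],[0,0,0],[0,0,0],[0,0,0]], "claw": [10,10,10,10]}' 60
```

```text
time: 9.45
tool_pos: [529.2, 150.2, 24.7]
tcp_rot: [180.0, 0.0, -161.2]
ft_force: [-2.9, -2.8, 8.1]
finger_gap: 23.3
time: 9.85
tool_pos: [528.6, 150.1, 25.7]
tcp_rot: [180.0, -0.0, -161.2]
ft_force: [0.4, -2.0, -4.0]
finger_gap: 23.1
```

Run:
```python
from bench import *
from h import *
s=snapshot("wrist");cv2.imwrite("pics/wrist6.png",s["frame"][:,:,::-1])
q=sense();T=q["tool_pos"];R=R_(q["tcp_rot"]);print(T,q["ft_force"],q["time"])
for c in [(483,100),(422,196),(362,290)]:
    p=np.r_[at(s,c,64),T[2]];print((R.T@(p-T))[:2].round(1))
d=np.load("d.npy")
# flap in tool frame for theta
for th in [.3,.4,.5,.6]:
    r=[]
    for a in (215,100):
        x=-a;y=-55
        X=140+2+np.cos(th)*x+np.sin(th)*y; Y=30-np.sin(th)*x+np.cos(th)*y
        p=put(d,[X,Y,0])[0]; p[2]=T[2]; r.append((R.T@(p-T))[:2].round(1))
    print(th,r)
```

```text
[528.62977644 150.05339673  25.76336121] [ 1.14397353 -1.967289   -3.26166543] 9.9
[70.7 61.6]
[40.8 46.5]
[ 6.7 29.1]
0.3 [array([75.7, 40.6]), array([-31.7,  -0.7])]
0.4 [array([72. , 62.5]), array([-30.7,  10.7])]
0.5 [array([66.1, 83.9]), array([-30.9,  22.1])]
0.6 [array([ 58.2, 104.6]), array([-32.2,  33.4])]
```

View pics/wrist6.png

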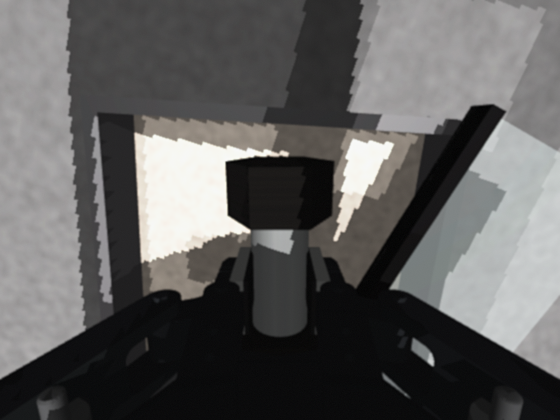

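```bash
python3 -m creep '{"translation": [[0,0,-1],[-2,0,0],[-2,0,0],[-2,0,0],[-2,0,0],[-2,0,0],[-2,0,0],[0,0,0],[0,0,0]], "rotation": [[0,0,0],[0,0,0],[0,0,0],[0,0,0],[0,0,0],[0,0,0],[0,0,0],[0,0,0],[0,0,0]], "claw": [10,10,10,10,10,10,10,10,10]}' 60
python3 - <<'E'
from bench import *
import cv2
s=snapshot("wrist"); cv2.imwrite("pics/wrist7.png",s["frame"][:,:,::-1])
E
```

```text
time: 10.8
tool_pos: [540.3, 154.0, 27.1]
tcp_rot: [180.0, -0.0, -161.2]
ft_force: [-2.2, -2.5, -5.7]
finger_gap: 23.3
```

View pics/wrist7.png

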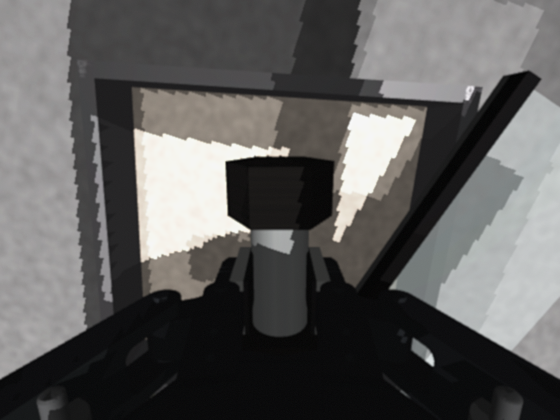

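```bash
python3 -m creep '{"translation": [[0,0,-3],[0,0,-3],[0,0,-3],[0,0,-3],[0,0,0]], "rotation": [[0,0,0],[0,0,0],[0,0,0],[0,0,0],[0,0,0]], "claw": [10,10,10,10,10]}' 60
python3 - <<'E'
from bench import *
import cv2
s=snapshot("wrist"); cv2.imwrite("pics/wrist8.png",s["frame"][:,:,::-1])
E
```

```text
time: 11.35
tool_pos: [540.9, 154.1, 40.1]
tcp_rot: [-180.0, 0.1, -161.2]
ft_force: [-1.3, -3.1, -4.1]
finger_gap: 23.2
```

View pics/wrist8.png

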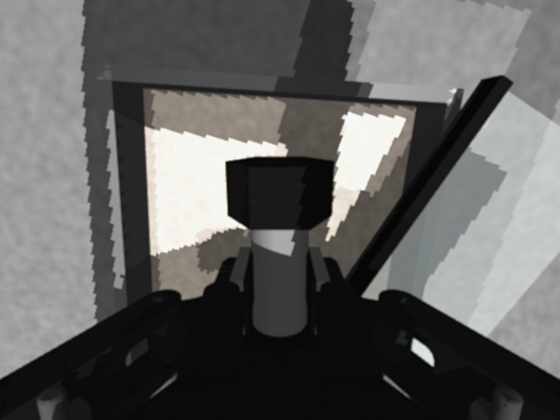

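Heads are rising past the flap level with small forces. Continue lifting.

```bash
python3 -m creep '{"translation": [[0,0,-4],[0,0,-4],[0,0,-4],[0,0,-4],[0,0,0]], "rotation": [[0,0,0],[0,0,0],[0,0,0],[0,0,0],[0,0,0]], "claw": [10,10,10,10,10]}' 60
python3 -m creep '{"translation": [[0,0,-5],[0,0,-5],[0,0,-5],[0,0,-5],[0,0,0]], "rotation": [[0,0,0],[0,0,0],[0,0,0],[0,0,0],[0,0,0]], "claw": [10,10,10,10,10]}' 60
python3 - <<'E'
from bench import *
import cv2
s=snapshot("wrist"); cv2.imwrite("pics/wrist9.png",s["frame"][:,:,::-1])
E
```

```text
time: 11.9
tool_pos: [541.3, 154.2, 56.7]
tcp_rot: [-180.0, 0.1, -161.2]
ft_force: [-0.1, -2.6, 0.9]
finger_gap: 22.9
time: 12.4
tool_pos: [541.0, 154.2, 76.5]
tcp_rot: [-180.0, 0.1, -161.2]
ft_force: [0.1, -2.3, -1.3]
finger_gap: 23.5
```

View pics/wrist9.png

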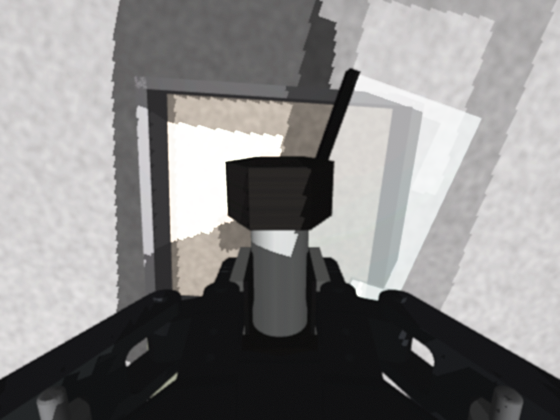

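```bash
python3 -m creep '{"translation": [[0,0,-5],[0,0,-8],[0,0,-12],[0,0,-15],[0,0,-15],[0,0,-15],[0,0,-15],[0,0,0]], "rotation": [[0,0,0],[0,0,0],[0,0,0],[0,0,0],[0,0,0],[0,0,0],[0,0,0],[0,0,0]], "claw": [10,10,10,10,10,10,10,10]}' 60
python3 - <<'E'
from bench import *
import cv2
s=snapshot("wrist"); cv2.imwrite("pics/wrist10.png",s["frame"][:,:,::-1])
s=snapshot("side"); im=s["frame"][:,:,::-1]
cv2.imwrite("pics/s10.png",cv2.resize(im[90:240,200:360],None,fx=4,fy=4,interpolation=cv2.INTER_CUBIC))
E
```

```text
time: 13.25
tool_pos: [542.3, 154.4, 164.0]
tcp_rot: [-180.0, 0.3, -161.2]
ft_force: [0.7, -0.6, -3.3]
finger_gap: 23.0
```

View pics/wrist10.png

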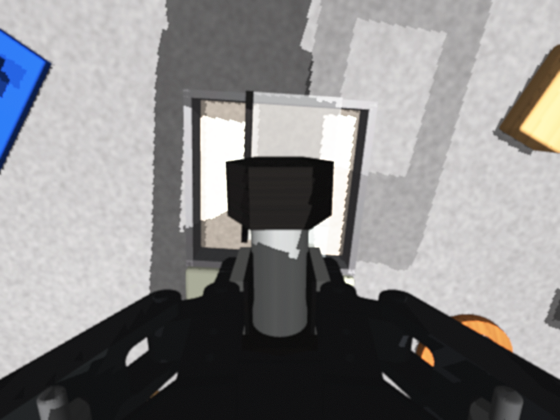

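View pics/s10.png

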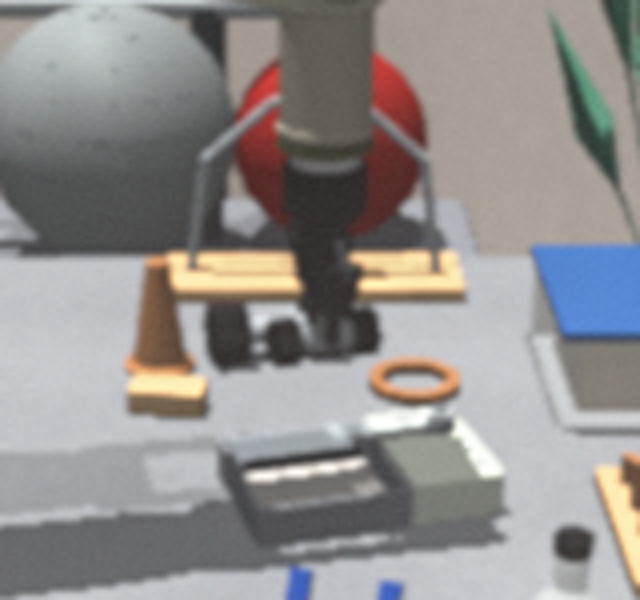

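Run:
```python
from bench import *
from h import *
q=sense();T=q["tool_pos"];R=R_(q["tcp_rot"]);print(T,q["tcp_rot"])
c=np.array([536.9,-354.0]);yaw=162.34
R2=R_([180,0,yaw]);P=np.r_[c,T[2]]+100*R2[:,1];print(P,(R.T@(P-T)))
```

```text
[540.65568044 154.06602544 160.78788382] [-1.79993536e+02  5.84365953e-02 -1.61197623e+02]
[ 567.23679037 -258.71264958  160.78788382] [ 1.07877926e+02 -3.99318343e+02 -6.49777299e-02]
```

```bash
python3 -m creep '{"translation": [[4,-15,0],[7,-27,0],[7,-27,0],[7,-27,0],[7,-27,0],[7,-27,0],[7,-27,0],[7,-27,0],[7,-27,0],[7,-27,0]], "rotation": [[0,0,0],[0,0,0],[0,0,0],[0,0,0],[0,0,0],[0,0,0],[0,0,0],[0,0,0],[0,0,0],[0,0,0]], "claw": [10,10,10,10,10,10,10,10,10,10]}' 60
python3 -m creep '{"translation": [[7,-27,0],[7,-27,0],[7,-27,0],[7,-27,0],[5,-20,0],[3,-13,0],[0,0,0],[0,0,0],[0,0,0],[0,0,0]], "rotation": [[0,0,0],[0,0,0],[0,0,0],[0,0,0],[0,0,0.1],[0,0,0.13],[0,0,0.13],[0,0,0.13],[0,0,0.1],[0,0,0.047]], "claw": [10,10,10,10,10,10,10,10,10,10]}' 60
python3 -m creep '{"translation": [[0,0,0],[0,0,0],[0,0,0]], "rotation": [[0,0,0],[0,0,0],[0,0,0]], "claw": [10,10,10]}' 60
python3 - <<'E'
from bench import *
import cv2,pickle
s=snapshot("wrist"); cv2.imwrite("pics/wrist11.png",s["frame"][:,:,::-1]);q=sense();pickle.dump((s,q),open("w11.pkl","wb"));print(q["tool_pos"],q["tcp_rot"],q["ft_force"],q["time"])
E
```

```text
time: 14.35
tool_pos: [558.9, -113.6, 158.9]
tcp_rot: [179.9, -0.1, -161.2]
ft_force: [0.3, 0.1, -3.9]
finger_gap: 22.9
time: 15.35
tool_pos: [568.8, -257.5, 158.6]
tcp_rot: [180.0, -0.2, 162.1]
ft_force: [0.1, -0.0, -2.8]
finger_gap: 23.3
time: 15.65
tool_pos: [569.7, -257.1, 159.7]
tcp_rot: [180.0, -0.0, 162.4]
ft_force: [-0.4, 0.2, -4.7]
finger_gap: 23.5
[ 569.8479665  -257.05482874  159.91227773] [ 1.79997377e+02 -3.34160486e-02  1.62356553e+02] [ 0.49100223  0.87419708 -4.51864764] 15.7
```

View pics/wrist11.png

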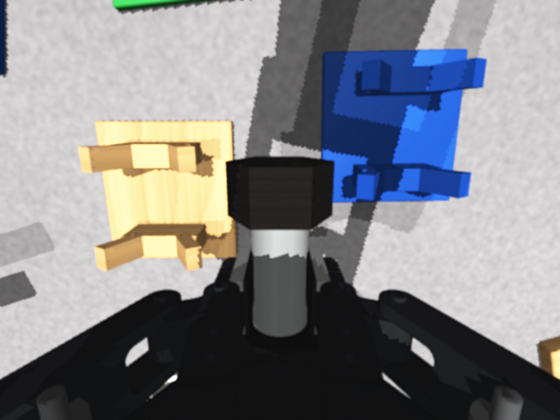

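Run:
```python
import cv2
im=cv2.imread("pics/wrist11.png");cv2.imwrite("pics/w11c.png",cv2.resize(im[110:275,70:245],None,fx=4,fy=3.6 if 0 else 4,interpolation=cv2.INTER_CUBIC)[:600])
cv2.imwrite("pics/w11d.png",cv2.resize(im[110:275,70:245],(636,600),interpolation=cv2.INTER_CUBIC))
```

```text
(no output)
```

View pics/w11d.png

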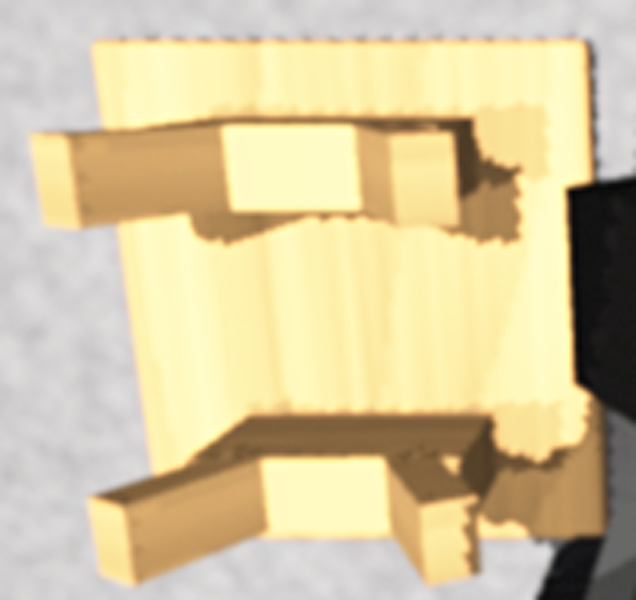

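Run:
```python
import pickle
from h import *
s,q=pickle.load(open("w11.pkl","rb"))
k=600/165
pts=[(219,125,-47,-14,45),(357,125,-47,14,45),(363,211,-29,14,45),(228,211,-29,-14,45),(262,457,29,-14,45),(387,455,29,14,45),(396,536,47,14,45),(271,540,47,-14,45),(93,40,-65,-60,10),(588,40,-65,60,10),(606,536,65,60,10)]
A=np.array(pts,float);uv=(A[:,:2]+.5)/k-.5+[70,110]
c,e=fit(s,A[:,2:],uv,[536.9,-354,-.308]);print(c,np.degrees(c[2]),e,"px")
print((proj(s,put(c,A[:,2:]))-uv).round(1).tolist())
T=q["tool_pos"];R=R_(q["tcp_rot"])
C=np.r_[c[:2],T[2]];print("cradle in tool",(R.T@(C-T))[:2], "cradle top-fit",(R.T@(np.r_[536.9,-354,T[2]]-T))[:2],"yaw err",np.degrees(c[2])+180-q["tcp_rot"][2])
# dumbbell in tool
for zoff in (3,6):
  for n,px in [("inner -y",(228.5,214)),("inner +y",(332.5,214)),("outer -y",(227.5,162)),("outer +y",(333.5,162))]:
    p=np.r_[at(s,px,T[2]+zoff),T[2]];print(zoff,n,(R.T@(p-T))[:2].round(1))
  for n,px in [("top inner -y",(252,229)),("top inner +y",(310,229)),]:
    p=np.r_[at(s,px,T[2]+zoff+20),T[2]];print(zoff,n,(R.T@(p-T))[:2].round(1))
im=cv2.imread("pics/wrist11.png");cv2.imwrite("pics/w11e.png",cv2.resize(im[140:345,200:360],None,fx=2.9,fy=2.9,interpolation=cv2.INTER_CUBIC))
```

```text
[ 5.38364285e+02 -3.52550838e+02 -3.04322243e-01] -17.436380155355344 1.9519587732640957 px
[[1.2, 0.2], [-0.8, 0.1], [-0.3, -0.5], [1.5, -0.3], [0.5, 1.0], [-0.5, 1.4], [-1.2, -1.0], [0.5, -2.0], [-1.8, 0.1], [0.1, -0.5], [0.8, 1.6]]
cradle in tool [   1.05858926 -100.54645392] cradle top-fit [   2.01476578 -102.37126274] yaw err 0.20706705500572298
3 inner -y [ 25.1 -21.9]
3 inner +y [25.1 24.4]
3 outer -y [ 48.2 -21.3]
3 outer +y [48.2 23.9]
3 top inner -y [24.8 -9.8]
3 top inner +y [24.8 12.6]
6 inner -y [ 26.  -21.4]
6 inner +y [25.9 23.9]
6 outer -y [ 48.5 -20.9]
6 outer +y [48.5 23.4]
6 top inner -y [25.8 -9.5]
6 top inner +y [25.8 12.3]
```

View pics/w11e.png

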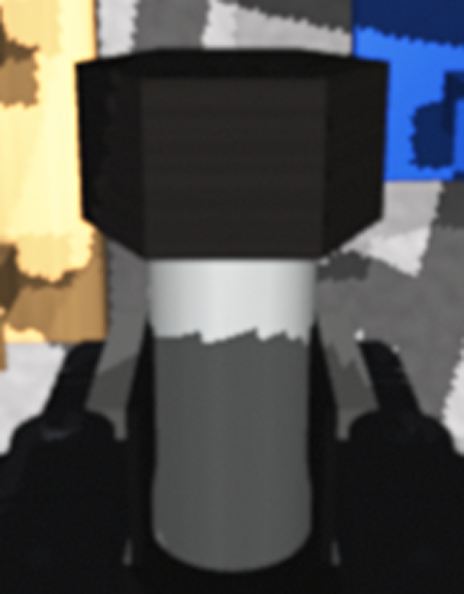

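```bash
python3 -m creep '{"translation": [[0,-12,0],[1,-15,0],[1,-15,0],[0.5,-15,0],[0,-15,0],[0,-15,0],[0,-10,0],[0,-5,0],[0,0,0],[0,0,0]], "rotation": [[0,0,0],[0,0,0],[0,0,0],[0,0,0],[0,0,0],[0,0,0],[0,0,0],[0,0,0],[0,0,0],[0,0,0]], "claw": [10,10,10,10,10,10,10,10,10,10]}' 60
python3 -m creep '{"translation": [[0,0,10],[0,0,15],[0,0,15],[0,0,10],[0,0,6],[0,0,0],[0,0,0]], "rotation": [[0,0,0],[0,0,0],[0,0,0],[0,0,0],[0,0,0],[0,0,0],[0,0,0]], "claw": [10,10,10,10,10,10,10]}' 60
python3 - <<'E'
from bench import *
import cv2,pickle
s=snapshot("wrist"); cv2.imwrite("pics/wrist12.png",s["frame"][:,:,::-1]);q=sense();pickle.dump((s,q),open("w12.pkl","wb"));print(q["tool_pos"],q["tcp_rot"],q["ft_force"],q["time"])
s=snapshot("top"); im=s["frame"][:,:,::-1]
cv2.imwrite("pics/t12.png",cv2.resize(im[160:260,340:450],None,fx=5.5,fy=5.5,interpolation=cv2.INTER_CUBIC))
s=snapshot("side"); im=s["frame"][:,:,::-1]
cv2.imwrite("pics/s12.png",cv2.resize(im[200:320,220:360],None,fx=5,fy=5,interpolation=cv2.INTER_CUBIC))
E
```

```text
time: 16.7
tool_pos: [536.9, -353.0, 160.2]
tcp_rot: [180.0, -0.0, 162.3]
ft_force: [0.0, 0.5, -4.1]
finger_gap: 22.8
time: 17.4
tool_pos: [536.9, -353.5, 104.5]
tcp_rot: [-180.0, 0.0, 162.3]
ft_force: [-0.1, -0.1, -3.1]
finger_gap: 23.0
[ 537.19531685 -353.71345216  105.02917782] [-1.79978522e+02  6.45515643e-02  1.62306141e+02] [ 0.4449924  -0.55033622 -3.55603519] 17.45
```

View pics/wrist12.png

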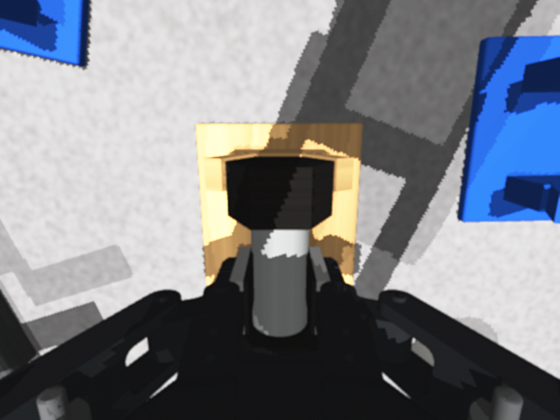

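View pics/t12.png

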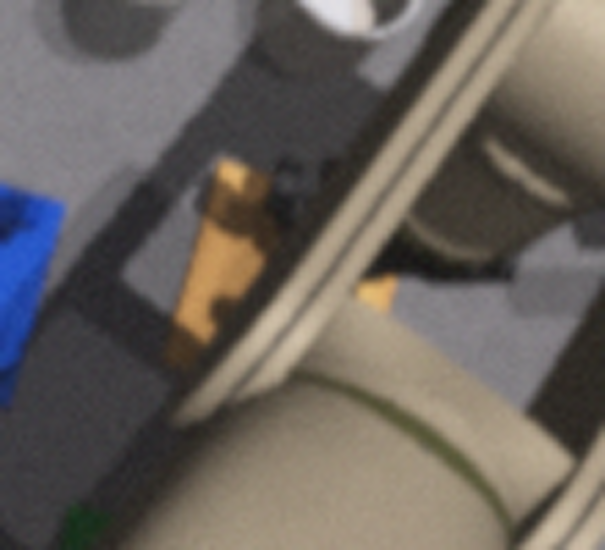

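View pics/s12.png

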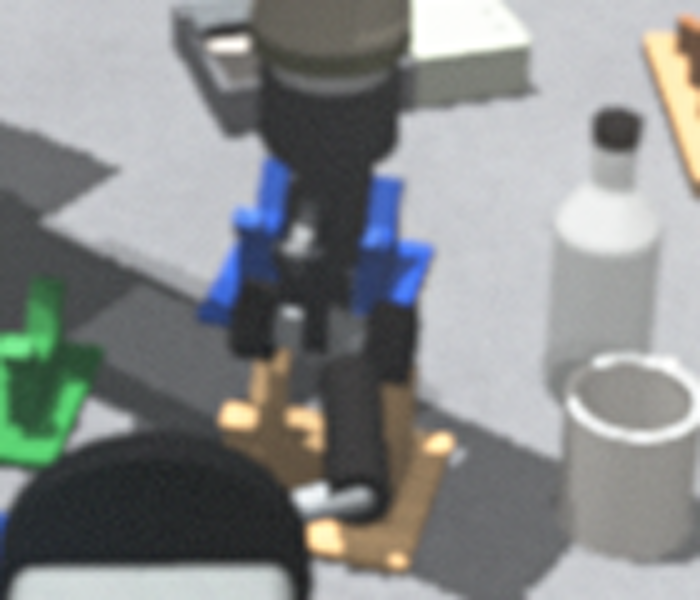

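Run:
```python
import pickle
from h import *
s,q=pickle.load(open("w12.pkl","rb"));T=q["tool_pos"];R=R_(q["tcp_rot"])
im=s["frame"][:,:,::-1]
cv2.imwrite("pics/w12c.png",cv2.resize(im[110:310,185:375],(570,600),interpolation=cv2.INTER_CUBIC))
def t(px,z): p=np.r_[at(s,px,z),T[2]];return (R.T@(p-T))[:2].round(1)
print(t((196.5,123.5),10),t((361.5,124),10))
for px in [(228.5,214),(332.5,214),(227.5,162),(333.5,162)]: print(t(px,T[2]+4))
```

```text
[ 63.8 -57.5] [63.4 59. ]
[ 25.7 -21.4]
[25.7 24.4]
[ 48.6 -20.9]
[48.5 23.9]
```

View pics/w12c.png

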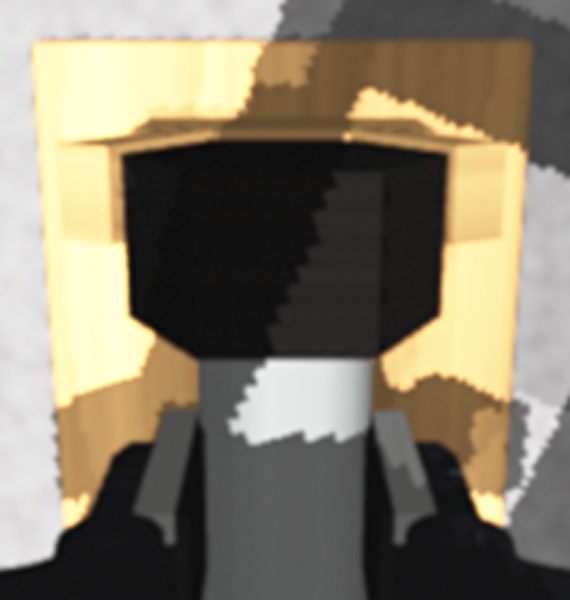

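```bash
python3 -m creep '{"translation": [[0,-0.5,8],[0,0,8],[0,0,8],[0,0,6],[0,0,4],[0,0,2],[0,0,0],[0,0,0]], "rotation": [[0,0,0],[0,0,0],[0,0,0],[0,0,0],[0,0,0],[0,0,0],[0,0,0],[0,0,0]], "claw": [10,10,10,10,10,10,10,10]}' 60
python3 -m creep '{"translation": [[0,0,1.5],[0,0,1.5],[0,0,1],[0,0,0],[0,0,0]], "rotation": [[0,0,0],[0,0,0],[0,0,0],[0,0,0],[0,0,0]], "claw": [10,10,10,10,10]}' 60
```

```text
time: 18.35
tool_pos: [536.8, -354.0, 68.6]
tcp_rot: [-180.0, 0.0, 162.3]
ft_force: [-0.2, -0.8, -4.7]
finger_gap: 23.2
time: 18.85
tool_pos: [536.6, -353.8, 64.3]
tcp_rot: [180.0, -0.0, 162.3]
ft_force: [0.8, -0.1, -4.0]
finger_gap: 23.4
```

```bash
python3 -m creep '{"translation": [[0,0,1],[0,0,1],[0,0,0],[0,0,0]], "rotation": [[0,0,0],[0,0,0],[0,0,0],[0,0,0]], "claw": [10,10,10,10]}' 60
python3 -m creep '{"translation": [[0,0,1],[0,0,0],[0,0,0]], "rotation": [[0,0,0],[0,0,0],[0,0,0]], "claw": [10,10,10]}' 60
```

```text
time: 19.25
tool_pos: [536.5, -353.8, 62.2]
tcp_rot: [180.0, -0.0, 162.3]
ft_force: [-0.4, 0.5, -4.7]
finger_gap: 23.0
time: 19.55
tool_pos: [536.6, -353.8, 61.2]
tcp_rot: [180.0, -0.0, 162.3]
ft_force: [0.1, -1.0, -3.6]
finger_gap: 23.1
```

```bash
python3 -m creep '{"translation": [[0,0,1],[0,0,0],[0,0,0]], "rotation": [[0,0,0],[0,0,0],[0,0,0]], "claw": [10,10,10]}' 60
python3 -m creep '{"translation": [[0,0,1],[0,0,0],[0,0,0]], "rotation": [[0,0,0],[0,0,0],[0,0,0]], "claw": [10,10,10]}' 60
python3 - <<'E'
from bench import *
import cv2,pickle
s=snapshot("wrist"); im=s["frame"][:,:,::-1]
cv2.imwrite("pics/w13.png",cv2.resize(im[60:340,150:410],(557,600),interpolation=cv2.INTER_CUBIC))
s=snapshot("side"); im=s["frame"][:,:,::-1]
cv2.imwrite("pics/s13.png",cv2.resize(im[200:320,220:360],None,fx=5,fy=5,interpolation=cv2.INTER_CUBIC))
E
```

```text
time: 19.85
tool_pos: [536.6, -353.8, 60.2]
tcp_rot: [180.0, -0.0, 162.3]
ft_force: [-0.1, 0.6, -4.9]
finger_gap: 23.3
time: 20.15
tool_pos: [536.6, -353.8, 59.3]
tcp_rot: [180.0, -0.0, 162.3]
ft_force: [-0.5, -0.5, -4.3]
finger_gap: 23.2
```

View pics/w13.png

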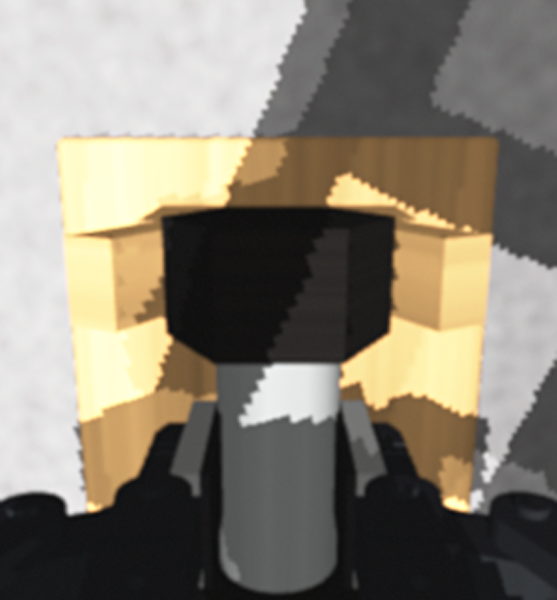

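View pics/s13.png

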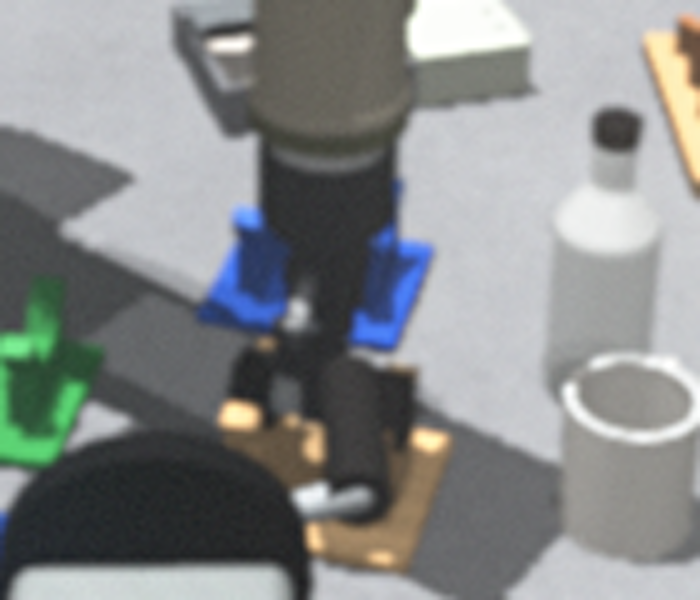

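```bash
python3 -m creep '{"translation": [[0,0,1],[0,0,1],[0,0,0],[0,0,0]], "rotation": [[0,0,0],[0,0,0],[0,0,0],[0,0,0]], "claw": [10,10,10,10]}' 60
python3 -m creep '{"translation": [[0,0,1],[0,0,1],[0,0,0],[0,0,0]], "rotation": [[0,0,0],[0,0,0],[0,0,0],[0,0,0]], "claw": [10,10,10,10]}' 60
```

```text
time: 20.65
tool_pos: [536.8, -354.0, 58.9]
tcp_rot: [-180.0, 0.0, 162.3]
ft_force: [-5.3, 3.1, 7.5]
finger_gap: 23.1
time: 21.05
tool_pos: [536.8, -354.1, 58.8]
tcp_rot: [-180.0, 0.0, 162.3]
ft_force: [-11.6, 7.9, 20.3]
finger_gap: 23.6
```

```bash
python3 -m creep '{"translation": [[0,0,-1],[0,0,-1],[0,0,-0.5],[0,0,0]], "rotation": [[0,0,0],[0,0,0],[0,0,0],[0,0,0]], "claw": [10,10,10,10]}' 60
python3 - <<'E'
from bench import *
import cv2,pickle
s=snapshot("wrist"); im=s["frame"][:,:,::-1];pickle.dump((s,sense()),open("w14.pkl","wb"))
cv2.imwrite("pics/w14.png",cv2.resize(im[60:340,150:410],(557,600),interpolation=cv2.INTER_CUBIC))
E
```

```text
time: 21.45
tool_pos: [536.8, -354.1, 58.8]
tcp_rot: [-180.0, 0.0, 162.3]
ft_force: [-4.2, 2.7, 7.5]
finger_gap: 23.4
```

View pics/w14.png

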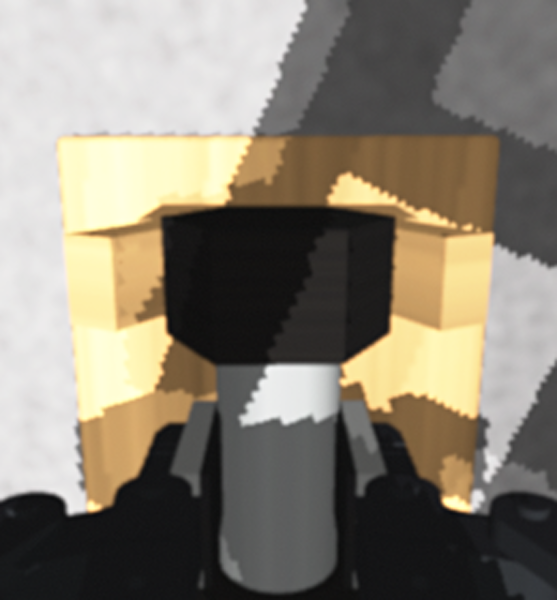

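Run:
```python
import pickle
from h import *
s,q=pickle.load(open("w14.pkl","rb"));T=q["tool_pos"];R=R_(q["tcp_rot"])
k=600/280
def t(px,z):
    px=((px[0]+.5)/(557/260)-.5+150,(px[1]+.5)/k-.5+60)
    p=np.r_[at(s,px,z),T[2]];return (R.T@(p-T))[:2].round(1)
print("saddle L",t((63,235),74),t((75,322),74),"R",t((492,234),74),t((486,329),74))
print("arm inner top L",t((113,235),74),t((117,329),74),"R",t((444,234),74),t((441,329),74))
print("head",t((164,219),65),t((170,330),65),t((392,219),65),t((390,330),65))
print("head top inner",t((219,363),85),t((342,363),85))
print("base",t((58,137),10),t((498,137),10))
```

```text
saddle L [ 46.6 -38.4] [ 30.1 -37.5] R [46.8 40. ] [28.7 40.4]
arm inner top L [ 46.6 -29.3] [ 28.7 -29.6] R [46.8 31.3] [28.7 31.8]
head [ 48.4 -21.3] [ 26. -21.] [48.4 23.1] [25.9 23.7]
head top inner [25.7 -9.4] [25.6 12.1]
base [ 63.6 -57.5] [63.5 59.4]
```

```bash
python3 -m creep '{"translation": [[0,0,0],[0,0,0],[0,0,0],[0,0,0],[0,0,0],[0,0,0]], "rotation": [[0,0,0],[0,0,0],[0,0,0],[0,0,0],[0,0,0],[0,0,0]], "claw": [27,32,40,55,70,70]}'
python3 - <<'E'
from bench import *
import cv2,pickle
s=snapshot("wrist"); im=s["frame"][:,:,::-1]
cv2.imwrite("pics/w15.png",cv2.resize(im[60:340,150:410],(557,600),interpolation=cv2.INTER_CUBIC))
E
```

```text
time: 22.1
tool_pos: [536.6, -353.9, 57.7]
tcp_rot: [-180.0, 0.0, 162.3]
ft_force: [-0.4, -0.3, 0.5]
finger_gap: 70.0
```

View pics/w15.png

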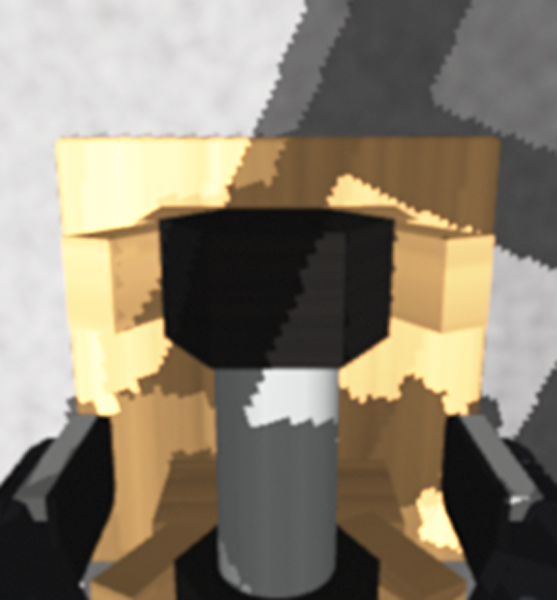

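Released; both heads sit in their saddles. Now rise and back away, then check.

```bash
python3 -m creep '{"translation": [[0,0,-4],[0,0,-8],[0,0,-15],[0,0,-20],[0,0,-25],[0,0,-25],[0,0,-25],[0,0,-25],[0,0,-20],[0,0,0]], "rotation": [[0,0,0],[0,0,0],[0,0,0],[0,0,0],[0,0,0],[0,0,0],[0,0,0],[0,0,0],[0,0,0],[0,0,0]], "claw": [75,75,75,75,75,75,75,75,75,75]}'
python3 -m creep '{"translation": [[5,20,0],[5,25,0],[5,25,0],[5,25,0],[5,25,0],[5,25,0],[5,25,0],[5,20,0],[0,0,0],[0,0,0]], "rotation": [[0,0,0],[0,0,0],[0,0,0],[0,0,0],[0,0,0],[0,0,0],[0,0,0],[0,0,0],[0,0,0],[0,0,0]], "claw": [75,75,75,75,75,75,75,75,75,75]}'
python3 - <<'E'
from bench import *
import cv2,pickle
from h import *
s=snapshot("wrist"); cv2.imwrite("pics/w16.png",s["frame"][:,:,::-1])
s=snapshot("top"); im=s["frame"][:,:,::-1];cv2.imwrite("pics/t16.png",im)
cv2.imwrite("pics/t16c.png",cv2.resize(im[170:255,350:435],(600,600),interpolation=cv2.INTER_CUBIC))
s=snapshot("side"); im=s["frame"][:,:,::-1]
cv2.imwrite("pics/s16.png",cv2.resize(im[160:320,210:360],(562,600),interpolation=cv2.INTER_CUBIC))
E
```

```text
time: 23.15
tool_pos: [538.4, -355.3, 230.9]
tcp_rot: [-179.8, 0.5, 162.3]
ft_force: [0.5, -0.4, 1.1]
finger_gap: 74.9
time: 24.15
tool_pos: [556.1, -160.6, 224.7]
tcp_rot: [-180.0, -0.0, 162.4]
ft_force: [-0.0, 0.1, -0.2]
finger_gap: 75.0
```

View pics/w16.png

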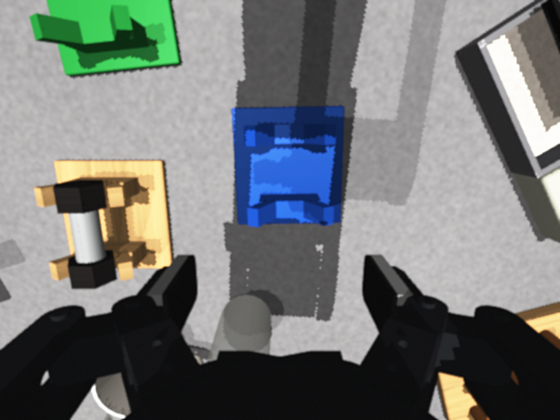

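View pics/t16.png

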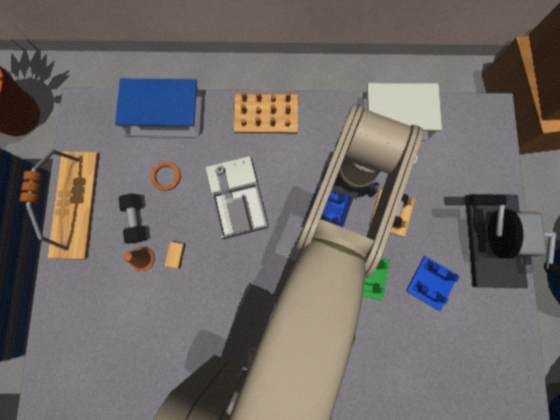

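View pics/t16c.png

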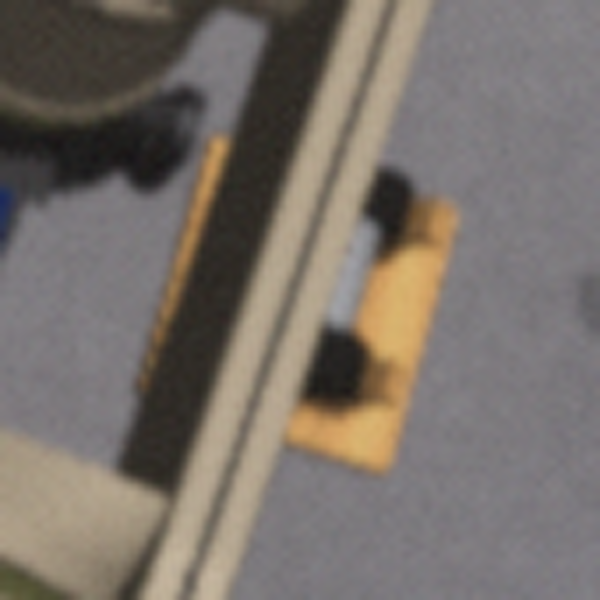

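View pics/s16.png

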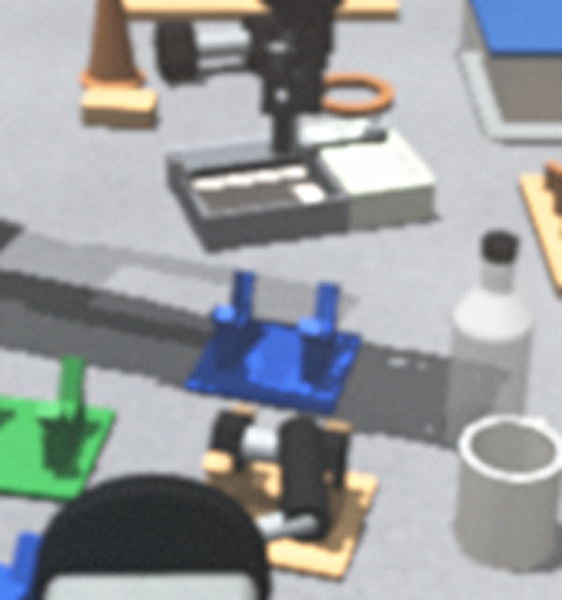

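Run:
```python
from bench import *
print(hand_in()); print(sense()["time"])
```

```text
the job is handed in; nothing more can be done
None
the job is handed in; nothing more can be done
```

The small hex dumbbell is lying in the wooden cradle, released, and the flap has sprung shut. I handed in at about 24.3 s, with the hand clear of everything.

I pushed the flap open with the outside of one finger and held it there while gripping the handle. I then slid the dumbbell about 12 mm towards the housing so its rear head would clear the flap corner, and lifted it out. The flap closed behind it, and I lowered the dumbbell into the cradle until it made contact.

**Checks that agreed**
- **Seating:** it touched down 36.9 mm higher than it had sat in the well, against 37 mm expected for fully home.
- **Centring:** the wrist picture puts it about 0.5 mm off end to end and 0.1 mm off sideways.
- **After release:** the wrist and side pictures show both heads in their saddles. The arm partly hid the cradle from the top camera.
- **Rest of the scene:** the top picture shows the flap shut, and the visible bystanders look unmoved. The cup was mostly hidden by the arm there, but the side picture shows it and the bottle in place.

**Checks that did not go as planned**
- **Grip in the well:** when the fingers closed, the hand was pushed up about 9 mm and the force on it reached about 84 N up and 47 N sideways, roughly 97 N in all. That is under the 120 N wrist limit. I think the swinging fingertips were bearing on the well floor, not the gripper's body, but I could not confirm it. I eased it off before lifting.
- **Finger opening:** it read about 23 mm on the 26 mm handle.
- **Wrist camera:** its view was 3 to 4% off in scale, so the centring figures are good to about 1 mm.

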